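# Nest the wooden desk pots

### The job

Put the set of three square wooden desk pots together on the finishing bench: first take the middle-sized pot out of the sloping rack and set it upright, fully down inside the wide low pot, then take the slim tall pot out of the rack and set it upright, fully down inside the middle-sized one. Lower the pots in rather than dropping them, leave the wide pot standing where it is, and do not disturb the wax tin, sanding block, brush or grid tray.

Things in the scene. Friction and masses are not known exactly. Their poses are not given: they have to be found in the camera images.
- wide_mouth (a point): centre of the mouth (level with the rim) of the wide pot: 90 x 90 outside, 55 tall, walls 8 thick, floor 8 thick (inside 74 x 74). Square, open-topped, plain brown wood; x and y axes are square to its sides, z points from its floor out of its mouth. It stands upright on the bench, free of the rack.
- wide_in (a point): centre of the wide pot's inner floor, 47 below its mouth; same axes
- wide_base (a point): centre of the wide pot's underside, 55 below its mouth; same axes
- wide: the wide pot itself; origin at the centre of its underside; same axes
- middle_mouth (a point): centre of the mouth (level with the rim) of the middle pot: 66 x 66 outside, 90 tall, walls 6 thick, floor 8 thick (inside 54 x 54). Square, open-topped, plain brown wood; x and y axes are square to its sides, z points from its floor out of its mouth. It starts in the sloping rack, leaning 30 degrees, its y axis level and along the rack; its left and right sides are free to grip.
- middle_in (a point): centre of the middle pot's inner floor, 82 below its mouth; same axes
- middle_base (a point): centre of the middle pot's underside, 90 below its mouth; same axes
- middle: the middle pot itself; origin at the middle of the lower edge of its -x side (on the underside, 33 from the underside's centre along -x); same axes
- slim_mouth (a point): centre of the mouth (level with the rim) of the slim pot: 46 x 46 outside, 125 tall, walls 6 thick, floor 8 thick (inside 34 x 34). Square, open-topped, plain brown wood; x and y axes are square to its sides, z points from its floor out of its mouth. It starts in the sloping rack, leaning 30 degrees, its y axis level and along the rack; its left and right sides are free to grip.
- slim_in (a point): centre of the slim pot's inner floor, 117 below its mouth; same axes
- slim_base (a point): centre of the slim pot's underside, 125 below its mouth; same axes
- slim: the slim pot itself; origin at the middle of the lower edge of its -x side (on the underside, 23 from the underside's centre along -x); same axes
- rack: fixed plywood trough rack, 300 long (its y), 150 deep, 95 high; origin centre of underside, -x side towards the robot. Its floor (100 deep) slopes 30 degrees down towards -x to a front board, square to the floor and 55 high; middle and slim pots lean on that board, mouths tipped 30 degrees towards -x, centres about 65 either side of its middle, either one on either side
- wax_tin: flat round aluminium wax tin, 72 across, 45 high; origin centre of underside; bystander
- sanding_block: cork sanding block 100 x 60 x 30 high; origin centre of underside; bystander
- brush: finishing brush lying on the bench; origin under its middle; bystander
- grid_tray: low dark wooden tray 90 x 160 x 30 high divided into small cells; origin centre of underside; bystander
Things that resemble listed ones, but are neither listed nor needed, are in the scene too. What is shaped like the middle but purple is not meant.

How it is judged:
By the outcome, as a careful person would: the job done as asked, in the order asked, and still so for the second after the job is handed in, with the robot touching nothing.
It also fails if it takes over 64 s, if anything falls off the work surface, if the arm or the gripper's body presses on something with over 40 N, if the wrist force passes 120 N, or if a joint passes its speed limit or range.

### The arm

A 6-joint arm with a two-finger parallel gripper is mounted at the origin on the work surface. World frame = base frame: x ahead of the robot, y to its left, z up, the work surface at z = 0. Lengths are in m, angles in rad, forces in N, time in s.
With the tool pointing down it reaches from about 0.35 to 0.95 m from the base axis. Payload 17.4 kg.
Tool frame: the origin (TCP) lies midway between the tips of the shut fingers; the grasp point (between the pads) lies 19 mm behind it; z points along the fingers, y is the line along which they close (so a half turn about z gives the same grasp; the last joint's range is limited). The gripper opens to 93 mm and grips with 3 to 60 N. Pads are 15 mm wide; open, the fingers measure 128 mm over their backs; the gripper's body (75 mm by 188 mm) begins 65 mm behind the grasp point.
Start: joints at [-1.22, 0.116, 1.442, -0, 1.584, -0.038], TCP at [0.256, -0.625, 0.219] pointing down, gripper open.
Joint ranges: [-2.83, 2.83], [-0.83, 2.19], [0.07, 2.5], [-1.14, 4.28], [0.01, 3], [-2.97, 2.97]. Speed limits (rad/s): [1.89, 1.89, 2.22, 3.14, 3.14, 3.14].

### API

Orientations are given as [roll, pitch, yaw] about the fixed x, y, z axes, in that order (R = Rz(yaw) Ry(pitch) Rx(roll)).
In Python, from station import * gives the robot as it stands.
- The arm moves only by the tool play_rows, never from a script. Its argument "steps" is a list of rows, each a list of 7 numbers: the shift along the tool's x, y, z in cm, then the turn, a rotation vector about the tool's x, y, z in rad, then the closure in counts, from 0 (fully open) to 255 (shut). A call has 1 to 20 rows; each row shifts and turns the commanded pose from where the row before left it, along the tool's axes as they then stand; what a row does not reach is not made up. A row lasts 1/8 s, in which the tool goes at most 62.5 mm and 10.7 degrees, less where a joint would pass 70% of its speed; a pose out of reach is approached as far as the arm can. A call is refused whole if a number of a shift passes 6.25 or a number of a turn 0.188, either way. A call with a gripper value outside its range is refused whole. The fingers move at their own pace and stop on an object; "squeeze" is the grip in N (left out, the last holds). Time passes only in rows, so rows that do not move let the fingers close. It gives the time, the measured TCP pose, the force, the opening and the grip force at its end, in the units of the state.
- sense(): the state, without advancing time (a new reading comes with each control period).
- grab_frame(name): name is "scene" or "top" or "wrist"; returns (picture, depth): 384x512x3 uint8, red, green, blue; 384x512 float32, m along the optical axis (not along the pixel's ray), 0 where there is no reading.
- get_calibration(name): a dict with "camera_matrix" (3x3 intrinsics, pixels), "camera_from_world" (4x4, takes a point from world to camera coordinates). Camera axes: x right, y down, z forward; pixel columns grow to the right and rows downward; lengths in m; the calibration is good to about 2 mm. A picture is of the moment at which its call begins: read the wrist's pose just before it. get_calibration takes no time and is no camera call; for the wrist camera it gives the pose at the moment of the call.
- job_done(): hands the job in; it is judged then, once.
The state is a dict: "time_s": time; "qpos": joint angles; "qvel": joint speeds; "effort": joint torques, N m; "tcp_pos": TCP position; "tool_rot": TCP orientation; "contact_force": force on the tool from outside, world axes, zero at the start; "wrist_torque": the same for the moment, N m; "gripper_width": opening from 0.0 (shut) to 1.0 (fully open); "grip_force": force on a finger pad.
Only numpy, scipy, OpenCV 4.12 (cv2) and the standard library are available. Lean on these libraries where they do the work, as an engineer would, in place of code of your own. Each camera call takes 0.05 s, during which the arm holds its last target. There are 200 camera calls.

## Working session

There is one attempt and no reset: what is moved stays moved. The work goes in short steps, Python scripts to look and compute and a tool call to move; the robot and the scene stay as the last step left them, time stands still between calls to the robot, and variables do not carry over. Pictures are saved under pics/ and viewed, at most 10 in all, crops included, and the job is handed in when it is done.

Besides the shell and the picture viewer there is one more tool, called by a JSON object that holds its "fn" and its "kwargs". play_rows: Moves the arm, as the interface text tells. Its arguments: {"type":"object","properties":{"steps":{"type":"array","items":{"type":"array","items":{"type":"number"}}},"squeeze":{"type":"number"}},"required":["steps"]}

```bash
mkdir -p pics; ls
python3 - <<'E'
from station import *
import numpy as np,cv2
s=sense();print({k:np.round(v,3).tolist() for k,v in s.items()})
ims=[]
for n in ["scene","top"]:
    p,d=grab_frame(n);c=get_calibration(n);np.savez(f"{n}.npz",p=p,d=d,K=c["camera_matrix"],T=c["camera_from_world"])
    print(n,np.round(c["camera_matrix"],1).tolist(),np.round(c["camera_from_world"],3).tolist())
    cv2.imwrite(f"pics/{n}.png",cv2.resize(p[:,:,::-1],(768,576)))
E
```

```text
pics
{'time_s': 0.0, 'qpos': [-1.22, 0.117, 1.442, -0.0, 1.584, -0.038], 'qvel': [0.0, -0.0, 0.0, -0.0, -0.0, -0.001], 'effort': [-0.004, -72.126, -62.262, 0.078, 0.024, -0.0], 'tcp_pos': [0.256, -0.624, 0.218], 'tool_rot': [-3.14, -0.0, 0.389], 'contact_force': [-1.072, 0.084, 0.245], 'wrist_torque': [-0.059, 0.006, 0.015], 'grip_force': 0.0, 'gripper_width': 1.001}
scene [[438.4, 0.0, 255.9], [0.0, 438.4, 197.2], [0.0, 0.0, 1.0]] [[-0.088, 0.996, -0.01, 0.051], [0.56, 0.041, -0.827, -0.22], [-0.824, -0.078, -0.561, 1.662], [0.0, 0.0, 0.0, 1.0]]
top [[457.1, 0.0, 249.9], [0.0, 457.1, 193.4], [0.0, 0.0, 1.0]] [[-0.007, -1.0, -0.006, 0.019], [-0.984, 0.008, -0.18, 0.612], [0.18, 0.005, -0.984, 1.268], [0.0, 0.0, 0.0, 1.0]]
```

View pics/scene.png

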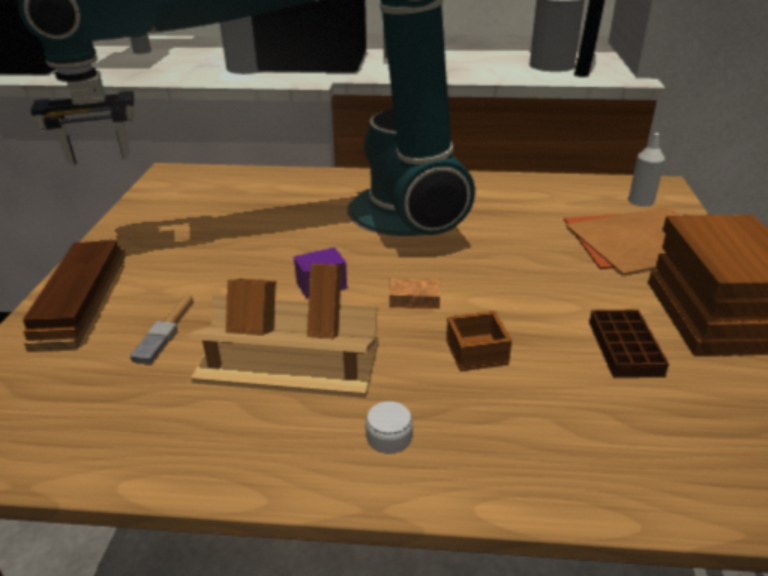

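View pics/top.png

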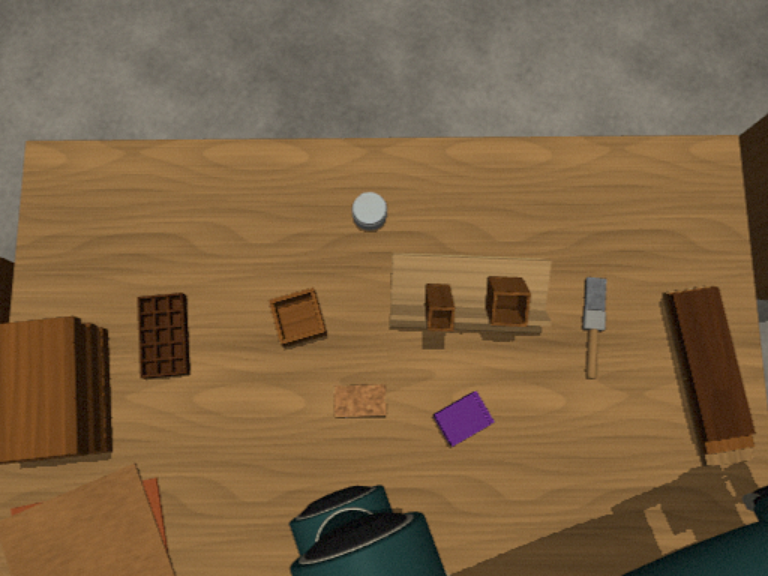

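The scaled 768×576 views show these candidates for the brown pots:
- **Wide pot:** top (298,317).
- **Slim pot:** in the rack at top (438,305).
- **Middle pot:** in the rack at top (508,300).
- **Decoys:** the purple block at top (463,418), the same shape as the middle pot and not wanted, and the grid tray at (163,335), which isn't a pot.

By the description, the larger brown rack pot on the right of the image is the middle, the narrower one is the slim.

```bash
cat > h.py <<'E'
import numpy as np,cv2
def load(n):
    f=np.load(n+".npz");return f["p"],f["d"],f["K"],f["T"]
def cloud(n):
    p,d,K,T=load(n);v,u=np.mgrid[:384,:512]
    C=np.stack([(u-K[0,2])/K[0,0]*d,(v-K[1,2])/K[1,1]*d,d],-1)
    return p,d,(C-T[:3,3])@T[:3,:3]
E
python3 - <<'E'
from h import *
for n in ["top","scene"]:
    p,d,W=cloud(n)
    x,y,z=W[...,0],W[...,1],W[...,2]
    print(n,"bench z",np.median(z[(d>0)&(abs(z)<.02)]))
    hsv=cv2.cvtColor(p,cv2.COLOR_RGB2HSV)
    if n=="top":
        # wide
        m=np.zeros(d.shape,bool);m[185:240,170:230]=1;rim=m&(z>.047)&(z<.063)
        print("rim",rim.sum(),np.median(z[rim])); P=W[rim][:,:2]*1000
        print("wide rect",cv2.minAreaRect(P.astype(np.float32)))
        print("inner floor z",np.median(z[205:215,195:202]),"out", np.round([P.min(0),P.max(0)],1))
        for nm,(u0,u1,v0,v1) in dict(rack=(255,375,165,225)).items():
            for r in range(v0,v1,5): print(r,[(int(1000*x[r,c]),int(1000*y[r,c]),int(1000*z[r,c])) for c in (270,292,310,340,355)])
im=load("top")[0][150:240,245:385,::-1]
cv2.imwrite("pics/crop.png",cv2.resize(im,None,fx=5,fy=5,interpolation=cv2.INTER_CUBIC))
E
```

```text
top bench z 0.0005128685281600096
rim 344 0.05513001369830485
wide rect ((564.1588134765625, 167.33921813964844), (90.56027221679688, 89.78001403808594), 15.711779594421387)
inner floor z 0.008862782457751017 out [[509.9 112.8]
 [617.2 220.9]]
165 [(710, -46, -1), (709, -113, 0), (708, -168, 2), (708, -260, 0), (707, -305, 0)]
170 [(673, -42, 86), (674, -106, 83), (689, -166, 17), (692, -259, 0), (692, -305, 0)]
175 [(659, -42, 85), (658, -105, 87), (659, -157, 81), (657, -241, 88), (657, -284, 87)]
180 [(647, -43, 71), (645, -105, 80), (645, -157, 78), (644, -242, 81), (643, -284, 83)]
185 [(633, -42, 71), (632, -105, 74), (633, -158, 66), (629, -241, 81), (630, -286, 73)]
190 [(620, -43, 59), (618, -105, 69), (619, -158, 63), (609, -234, 113), (617, -287, 64)]
195 [(607, -43, 54), (596, -101, 110), (606, -159, 50), (589, -227, 146), (604, -288, 58)]
200 [(594, -43, 43), (577, -99, 139), (592, -159, 49), (590, -244, 55), (591, -289, 50)]
205 [(577, -42, 57), (558, -95, 172), (578, -159, 46), (576, -244, 56), (578, -291, 37)]
210 [(558, -41, 87), (556, -101, 101), (558, -154, 81), (557, -238, 84), (559, -284, 67)]
215 [(553, -43, 16), (537, -98, 131), (553, -162, 11), (538, -230, 118), (542, -279, 85)]
220 [(541, -44, 0), (522, -97, 146), (540, -163, -1), (537, -250, 14), (538, -295, 9)]
scene bench z 0.001148799545663989
```

View pics/crop.png

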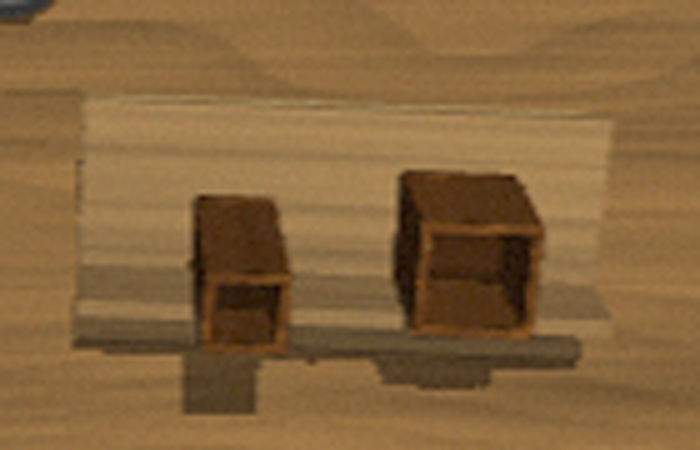

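The crop shows two brown open pots in the rack: the slim mouth at crop (247,313) and the middle mouth at (480,283). Both match the description, and the purple block isn't in the rack. Next I'll measure the rack yaw and the mouth centres.

Run:
```python
from h import *
p,d,W=cloud("top"); x,y,z=W[...,0],W[...,1],W[...,2]
# rack yaw: mask of raised points in the rack area without pots; rect + sloping floor plane fit
reg=np.zeros(d.shape,bool);reg[163:228,255:375]=1
c30,s30=np.cos(np.pi/6),.5
fl=reg&(x>.59)&(x<.67)&(z>.03)&(z<.095)&((y>-.07)|((y<-.13)&(y>-.185))|(y<-.275))
A=np.c_[W[fl][:,:2],np.ones(fl.sum())];g=np.linalg.lstsq(A,z[fl],rcond=None)[0]
for _ in range(3):
    r=abs(A@g-z[fl]);k=r<.006;g=np.linalg.lstsq(A[k],z[fl][k],rcond=None)[0]
print("floor slope deg",np.degrees(np.arctan(np.hypot(g[0],g[1]))),"yaw",np.degrees(np.arctan2(g[1],g[0])),k.sum())
# raised region outline
m=reg&(z>.075)&(x>.64);
pts=[]
for cc in range(262,368):
    rr=np.where(m[:,cc])[0]
    if len(rr): pts.append(W[rr[0],cc,:2])
pts=np.array(pts);f=np.polyfit(pts[:,1],pts[:,0],1);r=abs(np.polyval(f,pts[:,1])-pts[:,0]);f=np.polyfit(pts[r<.004,1],pts[r<.004,0],1)
print("back edge yaw",-np.degrees(np.arctan(f[0])),len(pts))
yaw=-np.arctan(f[0])
for nm,(a,b,w,h) in dict(slim=(283,304,46,125),middle=(323,356,66,90)).items():
    q=np.zeros(d.shape,bool);q[180:223,a:b]=1;q&=z>.06
    for src in ("edge",):
        Rr=np.array([[np.cos(yaw),-np.sin(yaw),0],[np.sin(yaw),np.cos(yaw),0],[0,0,1]])
        Rp=Rr@np.array([[c30,0,-s30],[0,1,0],[s30,0,c30]])   # columns: pot axes
        L=W[q]@Rp*1000
        zt=np.percentile(L[:,2],97)
        hist,e=np.histogram(L[:,2],bins=np.arange(zt-12,zt+8,2));print(nm,hist,e[0])
        rim=abs(L[:,2]-np.median(L[L[:,2]>zt-4,2]))<4
        R=L[rim];print(" rim n",rim.sum(),"rimz",np.median(R[:,2]),"x",R[:,0].min(),R[:,0].max(),"y",R[:,1].min(),R[:,1].max(),cv2.minAreaRect(R[:,:2].astype(np.float32)))
        c=np.array([(R[:,0].min()+R[:,0].max())/2,(R[:,1].min()+R[:,1].max())/2,np.median(R[:,2])])
        print(" mouth",np.round(Rp@c,1),"base",np.round(Rp@(c-[0,0,h]),1), "back face x",np.percentile(L[:,0],[90,95,99]))
        f2=(L[:,2]<zt-12)&(L[:,0]>np.percentile(L[:,0],60));V=W[q][f2];cn=V-V.mean(0);nn=np.linalg.svd(cn)[2][2];nn*=np.sign(nn[0]);print(" +x face normal",np.round(nn,3),"yaw",np.degrees(np.arctan2(nn[1],nn[0])),"n",f2.sum())
```

```text
floor slope deg 29.969426456656333 yaw -2.6676404651445305 1441
back edge yaw -2.808535802986983 105
slim [14 11 17 36 47 26 18  4  1] -143.47926997961355
 rim n 128 rimz -134.05286380322354 x 529.4596485229366 576.5635256193533 y -96.26605972062016 -50.57431136463427 ((552.7625122070312, -73.70848083496094), (47.03515625, 44.94514465332031), 2.902845859527588)
 mouth [ 541.7 -100.1  160.4] base [ 604.1 -103.1   52.2] back face x [592.02520434 598.31230114 602.50813591]
 +x face normal [ 0.773 -0.006  0.634] yaw -0.4170542553525942 n 305
middle [20 14 18 49 74 52 26  3  1] -178.90935615597917
 rim n 200 rimz -169.51691660028087 x 528.7665965960591 597.0527512048803 y -233.67440770673866 -166.9900417844343 ((562.975341796875, -200.21739196777344), (68.33251953125, 66.5696792602539), 0.3792625665664673)
 mouth [ 561.7 -228.1  134.6] base [ 606.7 -230.3   56.7] back face x [599.02818422 604.44725479 608.55093624]
 +x face normal [ 0.823 -0.016  0.568] yaw -1.1231441582333421 n 377
```

```bash
cat >> h.py <<'E'
from scipy.spatial.transform import Rotation as Ro
def Rt(yaw,tilt): # tool rot: x along yaw, z down, leaned as a pot tipped by tilt (deg)
    return (Ro.from_euler('z',yaw,degrees=True)*Ro.from_euler('y',-tilt,degrees=True)*Ro.from_euler('x',180,degrees=True))
def pose():
    from station import sense
    s=sense();return np.array(s["tcp_pos"])*1000,Ro.from_euler('xyz',s["tool_rot"]),s
def plan(p0,R0,p1,R1,n):
    """row (cm, rad) which repeated n times takes pose 0 to pose 1"""
    w=(R0.inv()*R1).as_rotvec()/n
    M=sum(Ro.from_rotvec(w*k).as_matrix() for k in range(n))
    s=np.linalg.solve(M,R0.inv().apply(np.array(p1)-p0))
    print(n,"rows",np.round(s/10,2).tolist(),np.round(w,4).tolist(),"target",np.round(p1,1))
    return np.array(p1),R1
YR,YW=-2.8,15.7
RP=Ro.from_euler('z',YR,degrees=True)*Ro.from_euler('y',-30,degrees=True)
MID=np.array([562.3,-200.3,-169.4]);SLIM=np.array([552.3,-73.4,-134.2]);WIDE=np.array([564.2,167.3,0])
E
python3 - <<'E'
from h import *
p,R,s=pose()
a=RP.apply(MID+[0,0,60]);b=RP.apply(MID+[0,0,-34])
p,R=plan(p,R,a,Rt(YR,30),18)
plan(p,R,b,R,10)
E
```

```text
18 rows [1.85, -1.92, 0.61] [-0.0064, 0.0286, 0.0237] target [ 531.2 -226.5  186.4]
10 rows [-0.0, -0.0, 0.94] [0.0, 0.0, 0.0] target [ 578.2 -228.8  105. ]
```

{"fn": "play_rows", "kwargs": {"steps": [[1.85, -1.92, 0.61, -0.0064, 0.0286, 0.0237, 0], [1.85, -1.92, 0.61, -0.0064, 0.0286, 0.0237, 0], [1.85, -1.92, 0.61, -0.0064, 0.0286, 0.0237, 0], [1.85, -1.92, 0.61, -0.0064, 0.0286, 0.0237, 0], [1.85, -1.92, 0.61, -0.0064, 0.0286, 0.0237, 0], [1.85, -1.92, 0.61, -0.0064, 0.0286, 0.0237, 0], [1.85, -1.92, 0.61, -0.0064, 0.0286, 0.0237, 0], [1.85, -1.92, 0.61, -0.0064, 0.0286, 0.0237, 0], [1.85, -1.92, 0.61, -0.0064, 0.0286, 0.0237, 0], [1.85, -1.92, 0.61, -0.0064, 0.0286, 0.0237, 0], [1.85, -1.92, 0.61, -0.0064, 0.0286, 0.0237, 0], [1.85, -1.92, 0.61, -0.0064, 0.0286, 0.0237, 0], [1.85, -1.92, 0.61, -0.0064, 0.0286, 0.0237, 0], [1.85, -1.92, 0.61, -0.0064, 0.0286, 0.0237, 0], [1.85, -1.92, 0.61, -0.0064, 0.0286, 0.0237, 0], [1.85, -1.92, 0.61, -0.0064, 0.0286, 0.0237, 0], [1.85, -1.92, 0.61, -0.0064, 0.0286, 0.0237, 0], [1.85, -1.92, 0.61, -0.0064, 0.0286, 0.0237, 0], [0, 0, 0, 0, 0, 0, 0], [0, 0, 0, 0, 0, 0, 0]], "squeeze": 25}}

```text
time_s: 2.6
tcp_pos: [0.5308, -0.2263, 0.1869]
tool_rot: [3.14, -0.523, -0.047]
contact_force: [0.1, 0.8, -0.1]
gripper_width: 1.003
grip_force: 0.0
```

Run:
```python
from station import *
from h import *
p,R,s=pose();print(np.round(p,1),s["time_s"],np.round(s["contact_force"],2))
b=RP.apply(MID+[0,0,-34])
plan(p,R,b,Rt(YR,30),10)
pi,d=grab_frame("wrist");c=get_calibration("wrist");np.savez("wrist.npz",p=pi,d=d,K=c["camera_matrix"],T=c["camera_from_world"])
cv2.imwrite("pics/w1.png",pi[:,:,::-1])
```

```text
[ 530.8 -226.3  186.9] 2.6 [ 0.08  0.83 -0.09]
10 rows [0.0, 0.0, 0.95] [0.0, 0.0001, 0.0002] target [ 578.2 -228.8  105. ]
```

View pics/w1.png

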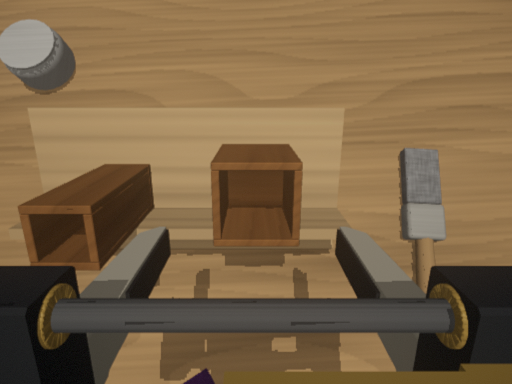

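The wrist view shows the brown middle mouth at about (257,195), square to the fingers and midway between the tips at (155,235) and (352,235). I'll descend and grip.

{"fn": "play_rows", "kwargs": {"steps": [[0, 0, 0.95, 0, 0, 0, 0], [0, 0, 0.95, 0, 0, 0, 0], [0, 0, 0.95, 0, 0, 0, 0], [0, 0, 0.95, 0, 0, 0, 0], [0, 0, 0.95, 0, 0, 0, 0], [0, 0, 0.95, 0, 0, 0, 0], [0, 0, 0.95, 0, 0, 0, 0], [0, 0, 0.95, 0, 0, 0, 0], [0, 0, 0.95, 0, 0, 0, 0], [0, 0, 0.95, 0, 0, 0, 0], [0, 0, 0, 0, 0, 0, 0], [0, 0, 0, 0, 0, 0, 150], [0, 0, 0, 0, 0, 0, 150], [0, 0, 0, 0, 0, 0, 150], [0, 0, 0, 0, 0, 0, 150], [0, 0, 0, 0, 0, 0, 150], [0, 0, 0, 0, 0, 0, 150], [0, 0, 0, 0, 0, 0, 150]], "squeeze": 25}}

```text
time_s: 4.9
tcp_pos: [0.5787, -0.2287, 0.1053]
tool_rot: [3.14, -0.524, -0.048]
contact_force: [-5.3, -1.4, 5.4]
gripper_width: 0.706
grip_force: 25.0
```

{"fn": "play_rows", "kwargs": {"steps": [[0, 0, -0.5, 0, 0, 0, 150], [0, 0, -1, 0, 0, 0, 150], [0, 0, -1.2, 0, 0, 0, 150], [0, 0, -1.2, 0, 0, 0, 150], [0, 0, -1.2, 0, 0, 0, 150], [0, 0, -1.2, 0, 0, 0, 150], [0, 0, -1.2, 0, 0, 0, 150], [0, 0, -1.5, 0, 0, 0, 150], [0, 0, -1.5, 0, 0, 0, 150], [0, 0, -1.5, 0, 0, 0, 150], [0, 0, -1.5, 0, 0, 0, 150], [0, 0, 0, 0, 0, 0, 150]]}}

```text
time_s: 6.4
tcp_pos: [0.5111, -0.2254, 0.2234]
tool_rot: [3.139, -0.525, -0.047]
contact_force: [0.5, 0.5, -1.2]
gripper_width: 0.712
grip_force: 25.0
```

Run:
```python
from h import *
p,R,s=pose();print(np.round(p,1),s["grip_force"],np.round(s["contact_force"],2))
p,R=plan(p,R,[530,-226,290],Rt(YR,0),14)
p,R=plan(p,R,[WIDE[0],WIDE[1],290],Rt(YW,0),18)
p,R=plan(p,R,[WIDE[0],WIDE[1],125],Rt(YW,0),10)
```

```text
[ 511.1 -225.4  223.4] 24.999816119670868 [ 0.49  0.49 -1.16]
14 rows [0.26, -0.0, -0.42] [0.0001, -0.0375, 0.0001] target [ 530 -226  290]
18 rows [0.42, -2.16, -0.0] [0.0, 0.0, -0.0179] target [564.2 167.3 290. ]
10 rows [-0.0, -0.0, 1.65] [0.0, 0.0, 0.0] target [564.2 167.3 125. ]
```

{"fn": "play_rows", "kwargs": {"steps": [[0.26, 0, -0.42, 0, -0.0375, 0, 150], [0.26, 0, -0.42, 0, -0.0375, 0, 150], [0.26, 0, -0.42, 0, -0.0375, 0, 150], [0.26, 0, -0.42, 0, -0.0375, 0, 150], [0.26, 0, -0.42, 0, -0.0375, 0, 150], [0.26, 0, -0.42, 0, -0.0375, 0, 150], [0.26, 0, -0.42, 0, -0.0375, 0, 150], [0.26, 0, -0.42, 0, -0.0375, 0, 150], [0.26, 0, -0.42, 0, -0.0375, 0, 150], [0.26, 0, -0.42, 0, -0.0375, 0, 150], [0.26, 0, -0.42, 0, -0.0375, 0, 150], [0.26, 0, -0.42, 0, -0.0375, 0, 150], [0.26, 0, -0.42, 0, -0.0375, 0, 150], [0.26, 0, -0.42, 0, -0.0375, 0, 150]]}}

```text
time_s: 8.15
tcp_pos: [0.53, -0.2259, 0.287]
tool_rot: [3.141, 0.004, -0.048]
contact_force: [-0.9, -0.2, -1.1]
gripper_width: 0.708
grip_force: 25.0
```

{"fn": "play_rows", "kwargs": {"steps": [[0.42, -2.16, 0, 0, 0, -0.018, 150], [0.42, -2.16, 0, 0, 0, -0.018, 150], [0.42, -2.16, 0, 0, 0, -0.018, 150], [0.42, -2.16, 0, 0, 0, -0.018, 150], [0.42, -2.16, 0, 0, 0, -0.018, 150], [0.42, -2.16, 0, 0, 0, -0.018, 150], [0.42, -2.16, 0, 0, 0, -0.018, 150], [0.42, -2.16, 0, 0, 0, -0.018, 150], [0.42, -2.16, 0, 0, 0, -0.018, 150], [0.42, -2.16, 0, 0, 0, -0.018, 150], [0.42, -2.16, 0, 0, 0, -0.018, 150], [0.42, -2.16, 0, 0, 0, -0.018, 150], [0.42, -2.16, 0, 0, 0, -0.018, 150], [0.42, -2.16, 0, 0, 0, -0.018, 150], [0.42, -2.16, 0, 0, 0, -0.018, 150], [0.42, -2.16, 0, 0, 0, -0.018, 150], [0.42, -2.16, 0, 0, 0, -0.018, 150], [0.42, -2.16, 0, 0, 0, -0.018, 150], [0, 0, 0, 0, 0, 0, 150], [0, 0, 0, 0, 0, 0, 150]]}}

```text
time_s: 10.65
tcp_pos: [0.5641, 0.1668, 0.2872]
tool_rot: [3.141, 0.002, 0.276]
contact_force: [0.2, 0.3, -1.1]
gripper_width: 0.707
grip_force: 25.0
```

Run:
```python
from station import *
from h import *
p,R,s=pose();print(np.round(p,1),s["time_s"],np.round(s["contact_force"],2))
plan(p,R,[WIDE[0],WIDE[1],135],Rt(YW,0),10)
o=[]
for n in ("wrist","top"):
    pi,d=grab_frame(n);c=get_calibration(n);np.savez(n+"2.npz",p=pi,d=d,K=c["camera_matrix"],T=c["camera_from_world"]);o.append(pi)
cv2.imwrite("pics/w2.png",cv2.resize(np.hstack(o)[:,:,::-1],(800,300)))
```

```text
[564.1 166.8 287.2] 10.65 [ 0.21  0.34 -1.12]
10 rows [0.0, -0.01, 1.52] [0.0001, 0.0002, 0.0002] target [564.2 167.3 135. ]
```

View pics/w2.png

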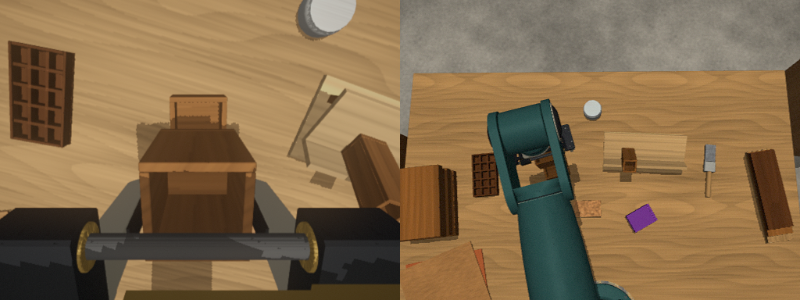

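The wrist half shows the middle pot held square and upright at about (197,200). The wide pot is lined up behind it at about (198,112). The top half is blocked by the arm. I'll measure the held pot's offset in the wrist depth.

```bash
cat >> h.py <<'E'
def look(n,tcp,zr,half,dz=.004,yaw=YW,name=""):
    """points near height zr within a box about tcp, in tcp frame (x,y along yaw), mm"""
    p,d,W=cloud(n);c=Ro.from_euler('z',yaw,degrees=True)
    L=(W*1000-np.r_[tcp[:2],0]).reshape(-1,3)@c.as_matrix()
    k=(abs(L[:,2]-zr)<dz*1000)&(abs(L[:,0])<half)&(abs(L[:,1])<half)&(d.ravel()>0)
    P=L[k];print(name,"n",k.sum(),"z",np.round(np.median(P[:,2]),1),"x",np.round(np.percentile(P[:,0],[0,2,50,98,100]),1),"y",np.round(np.percentile(P[:,1],[0,2,50,98,100]),1))
    return P
E
python3 - <<'E'
from h import *
t=np.array([564.1,166.8]);
p,d,W=cloud("wrist2");c=Ro.from_euler('z',YW,degrees=True).as_matrix()
L=(W*1000-np.r_[t,0])@c
a=(abs(L[...,0])<60)&(abs(L[...,1])<50)&(L[...,2]>200)&(d>0)&(cv2.cvtColor(p,cv2.COLOR_RGB2HSV)[...,1]>90)
h,e=np.histogram(L[a][:,2],bins=np.arange(220,345,3));print([(int(x),int(y)) for x,y in zip(e,h) if y>20])
P=look("wrist2",t,321,42,name="held rim");print(cv2.minAreaRect(P[:,:2].astype(np.float32)))
f=a&(L[...,2]<312)&(L[...,2]>245)&(L[...,0]>25);Q=L[f];print("+x face n",f.sum(),"x",np.percentile(Q[:,0],[10,50,90]),"tilt fit",np.polyfit(Q[:,2],Q[:,0],1),"yaw slope",np.polyfit(Q[:,1],Q[:,0],1))
P=look("wrist2",t,55,70,name="wide rim")
for lo in (-20,0,20):
    q=P[(abs(P[:,1]-lo)<8)];print(lo,q[:,0].max() if len(q) else None,q[:,0].min() if len(q) else None)
E
```

```text
[(232, 92), (235, 152), (238, 2196), (241, 277), (244, 280), (247, 291), (250, 316), (253, 320), (256, 346), (259, 361), (262, 398), (265, 385), (268, 416), (271, 424), (274, 494), (277, 475), (280, 520), (283, 528), (286, 565), (289, 616), (292, 624), (295, 687), (298, 578), (301, 407), (304, 435), (307, 435), (310, 491), (313, 497), (316, 529), (319, 4239), (322, 448), (325, 71), (328, 56), (331, 38), (334, 24)]
held rim n 5395 z 321.1 x [-33.9 -32.6  21.3  32.7  33.2] y [-42.  -36.2   0.6  36.1  41.9]
((-0.259765625, 0.018779754638671875), (83.91394805908203, 66.99809265136719), 89.78649139404297)
+x face n 3894 x [32.35506074 32.56702788 32.80404615] tilt fit [-7.93483583e-05  3.25951527e+01] yaw slope [-6.45309924e-04  3.25734184e+01]
wide rim n 970 z 55.0 x [-4.5 -3.  37.8 44.9 45. ] y [-45.2 -44.4   0.6  44.1  44.8]
-20 44.99830387659873 37.73854525460003
0 45.0196247366927 37.58330010039945
20 45.029829723265834 37.705191205512804
```

Everything is aligned to within 0.5 mm: held rim at ±33 about the TCP, wide rim edge at 45.0 and 44.8/-45.2. I'll lower it.

{"fn": "play_rows", "kwargs": {"steps": [[0, 0, 1.6, 0, 0, 0, 150], [0, 0, 1.6, 0, 0, 0, 150], [0, 0, 1.6, 0, 0, 0, 150], [0, 0, 1.6, 0, 0, 0, 150], [0, 0, 1.6, 0, 0, 0, 150], [0, 0, 1.6, 0, 0, 0, 150], [0, 0, 1.6, 0, 0, 0, 150], [0, 0, 1.6, 0, 0, 0, 150], [0, 0, 1.6, 0, 0, 0, 150], [0, 0, 1.6, 0, 0, 0, 150], [0, 0, 0.6, 0, 0, 0, 150], [0, 0, 0.6, 0, 0, 0, 150], [0, 0, 0.6, 0, 0, 0, 150], [0, 0, 0.6, 0, 0, 0, 150], [0, 0, 0.6, 0, 0, 0, 150], [0, 0, 0.6, 0, 0, 0, 150], [0, 0, 0.6, 0, 0, 0, 150], [0, 0, 0.6, 0, 0, 0, 150], [0, 0, 0.4, 0, 0, 0, 150], [0, 0, 0, 0, 0, 0, 150]]}}

```text
time_s: 13.25
tcp_pos: [0.5636, 0.1667, 0.0749]
tool_rot: [3.141, 0.002, 0.276]
contact_force: [0.1, 0.2, -1.2]
gripper_width: 0.707
grip_force: 25.0
```

No contact on the way in, and about 11 mm is left to go.

{"fn": "play_rows", "kwargs": {"steps": [[0, 0, 0.3, 0, 0, 0, 150], [0, 0, 0.3, 0, 0, 0, 150], [0, 0, 0.2, 0, 0, 0, 150], [0, 0, 0.1, 0, 0, 0, 150], [0, 0, 0.1, 0, 0, 0, 150], [0, 0, 0, 0, 0, 0, 150], [0, 0, 0, 0, 0, 0, 150]]}}

```text
time_s: 14.12
tcp_pos: [0.5637, 0.1667, 0.0653]
tool_rot: [3.141, 0.002, 0.276]
contact_force: [-0.3, -0.1, -1.9]
gripper_width: 0.705
grip_force: 25.0
```

{"fn": "play_rows", "kwargs": {"steps": [[0, 0, 0.05, 0, 0, 0, 150], [0, 0, 0.05, 0, 0, 0, 150], [0, 0, 0.05, 0, 0, 0, 150], [0, 0, 0, 0, 0, 0, 150]]}}

```text
time_s: 14.62
tcp_pos: [0.5638, 0.1667, 0.0639]
tool_rot: [3.141, 0.002, 0.276]
contact_force: [-0.6, -0.4, 1.5]
gripper_width: 0.707
grip_force: 25.0
```

{"fn": "play_rows", "kwargs": {"steps": [[0, 0, 0.02, 0, 0, 0, 120], [0, 0, 0, 0, 0, 0, 60], [0, 0, 0, 0, 0, 0, 0], [0, 0, 0, 0, 0, 0, 0], [0, 0, 0, 0, 0, 0, 0], [0, 0, -0.8, 0, 0, 0, 0], [0, 0, -1.5, 0, 0, 0, 0], [0, 0, -1.5, 0, 0, 0, 0], [0, 0, -1.5, 0, 0, 0, 0], [0, 0, -1.5, 0, 0, 0, 0], [0, 0, -1.5, 0, 0, 0, 0], [0, 0, -1.5, 0, 0, 0, 0], [0, 0, -1.5, 0, 0, 0, 0], [0, 0, -1.5, 0, 0, 0, 0], [0, 0, -1.5, 0, 0, 0, 0], [0, 0, 0, 0, 0, 0, 0]]}}

```text
time_s: 16.62
tcp_pos: [0.5644, 0.167, 0.208]
tool_rot: [3.141, -0.0, 0.276]
contact_force: [0.6, 0.6, -1.0]
gripper_width: 0.999
grip_force: 0.0
```

Run:
```python
from station import *
from h import *
p,R,s=pose();print(np.round(p,1),s["time_s"])
pi,d=grab_frame("wrist");c=get_calibration("wrist");np.savez("wrist3.npz",p=pi,d=d,K=c["camera_matrix"],T=c["camera_from_world"])
cv2.imwrite("pics/w3.png",pi[:,:,::-1])
look("wrist3",WIDE,98,50,name="mid rim");look("wrist3",WIDE,55,60,name="wide rim")
a=RP.apply(SLIM+[0,0,50]);b=RP.apply(SLIM+[0,0,-34])
p,R=plan(p,R,a,Rt(YR,30),18)
p,R=plan(p,R,b,R,9)
```

```text
[564.4 167.  208. ] 16.625
mid rim n 1824 z 96.7 x [-34.5 -33.7   1.5  31.6  31.9] y [-32.  -31.3   1.5  33.5  34.1]
wide rim n 2068 z 53.9 x [-44.8 -41.2  21.4  44.   44.3] y [-45.5 -44.7  -7.8  44.   44.7]
18 rows [-0.45, 1.44, -0.06] [-0.0047, 0.0288, 0.0176] target [516.2 -98.7 203.2]
9 rows [0.0, -0.0, 0.93] [0.0, 0.0, 0.0] target [ 558.1 -100.8  130.5]
```

View pics/w3.png

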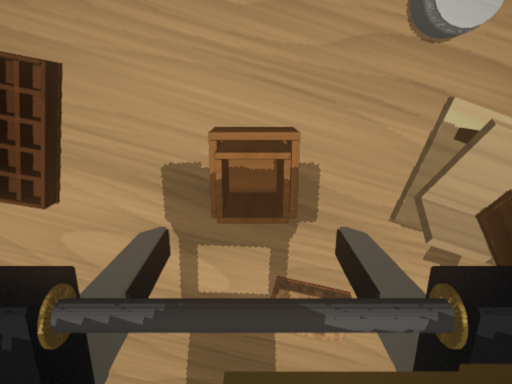

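The picture shows the middle pot seated inside the wide one at about (255,175). The rims sit 43 mm apart (97 and 54), which is the exact value for fully down. Now the slim pot.

{"fn": "play_rows", "kwargs": {"steps": [[-0.45, 1.44, -0.06, -0.0047, 0.0288, 0.0176, 0], [-0.45, 1.44, -0.06, -0.0047, 0.0288, 0.0176, 0], [-0.45, 1.44, -0.06, -0.0047, 0.0288, 0.0176, 0], [-0.45, 1.44, -0.06, -0.0047, 0.0288, 0.0176, 0], [-0.45, 1.44, -0.06, -0.0047, 0.0288, 0.0176, 0], [-0.45, 1.44, -0.06, -0.0047, 0.0288, 0.0176, 0], [-0.45, 1.44, -0.06, -0.0047, 0.0288, 0.0176, 0], [-0.45, 1.44, -0.06, -0.0047, 0.0288, 0.0176, 0], [-0.45, 1.44, -0.06, -0.0047, 0.0288, 0.0176, 0], [-0.45, 1.44, -0.06, -0.0047, 0.0288, 0.0176, 0], [-0.45, 1.44, -0.06, -0.0047, 0.0288, 0.0176, 0], [-0.45, 1.44, -0.06, -0.0047, 0.0288, 0.0176, 0], [-0.45, 1.44, -0.06, -0.0047, 0.0288, 0.0176, 0], [-0.45, 1.44, -0.06, -0.0047, 0.0288, 0.0176, 0], [-0.45, 1.44, -0.06, -0.0047, 0.0288, 0.0176, 0], [-0.45, 1.44, -0.06, -0.0047, 0.0288, 0.0176, 0], [-0.45, 1.44, -0.06, -0.0047, 0.0288, 0.0176, 0], [-0.45, 1.44, -0.06, -0.0047, 0.0288, 0.0176, 0], [0, 0, 0, 0, 0, 0, 0], [0, 0, 0, 0, 0, 0, 0]]}}

```text
time_s: 19.18
tcp_pos: [0.5163, -0.0993, 0.2015]
tool_rot: [3.141, -0.521, -0.048]
contact_force: [-0.5, -0.1, -0.6]
gripper_width: 1.001
grip_force: 0.0
```

Run:
```python
from station import *
from h import *
p,R,s=pose();print(np.round(p,1),s["time_s"])
pi,d=grab_frame("wrist");c=get_calibration("wrist");np.savez("wrist4.npz",p=pi,d=d,K=c["camera_matrix"],T=c["camera_from_world"])
_,_,W=cloud("wrist4");L=(W*1000).reshape(-1,3)@RP.as_matrix()-SLIM
k=(abs(L[:,2])<4)&(abs(L[:,0])<35)&(abs(L[:,1])<35);P=L[k]
print("slim rim vs expected",k.sum(),np.median(P[:,2]),P.min(0),P.max(0))
plan(p,R,RP.apply(SLIM+[0,0,-34]),Rt(YR,30),9)
```

```text
[516.3 -99.3 201.5] 19.175
slim rim vs expected 1996 -0.03078890454501959 [-23.31152668 -23.72487524  -3.99047106] [22.63443989 22.38767073  2.33915763]
9 rows [0.01, -0.01, 0.92] [0.0001, 0.0002, 0.0001] target [ 558.1 -100.8  130.5]
```

The wrist depth puts the slim rim exactly where expected, 46 × 46 and within 0.7 mm of centre. Descend and grip.

{"fn": "play_rows", "kwargs": {"steps": [[0, 0, 0.92, 0, 0, 0, 0], [0, 0, 0.92, 0, 0, 0, 0], [0, 0, 0.92, 0, 0, 0, 0], [0, 0, 0.92, 0, 0, 0, 0], [0, 0, 0.92, 0, 0, 0, 0], [0, 0, 0.92, 0, 0, 0, 0], [0, 0, 0.92, 0, 0, 0, 0], [0, 0, 0.92, 0, 0, 0, 0], [0, 0, 0.92, 0, 0, 0, 0], [0, 0, 0, 0, 0, 0, 100], [0, 0, 0, 0, 0, 0, 150], [0, 0, 0, 0, 0, 0, 200], [0, 0, 0, 0, 0, 0, 200], [0, 0, 0, 0, 0, 0, 200], [0, 0, 0, 0, 0, 0, 200], [0, 0, 0, 0, 0, 0, 200], [0, 0, 0, 0, 0, 0, 200], [0, 0, 0, 0, 0, 0, 200]], "squeeze": 25}}

```text
time_s: 21.48
tcp_pos: [0.5575, -0.1014, 0.1296]
tool_rot: [3.141, -0.522, -0.048]
contact_force: [-0.9, -0.6, 1.0]
gripper_width: 0.496
grip_force: 24.9
```

Run:
```python
from h import *
p,R,s=pose();print(np.round(p,1),s["grip_force"],s["gripper_width"]*93,np.round(s["contact_force"],2))
M=WIDE+Ro.from_euler('z',YW,degrees=True).apply([-1.2,1.0,0]);print("mid centre",M)
p=p-145*RP.apply([0,0,-1.0]);
p,R=plan(p,R,[530,-100,310],Rt(YR,0),14)
p,R=plan(p,R,[M[0],M[1],310],Rt(YW,0),14)
```

```text
[ 557.5 -101.4  129.6] 24.922340512275696 46.17338118493341 [-0.89 -0.61  1.05]
mid centre [562.77416946 167.93797121   0.        ]
14 rows [0.42, -0.0, -0.29] [0.0, -0.0373, 0.0] target [ 530 -100  310]
14 rows [0.43, -1.89, -0.0] [0.0, 0.0, -0.0231] target [562.8 167.9 310. ]
```

{"fn": "play_rows", "kwargs": {"steps": [[0, 0, -0.5, 0, 0, 0, 200], [0, 0, -1, 0, 0, 0, 200], [0, 0, -1, 0, 0, 0, 200], [0, 0, -1.5, 0, 0, 0, 200], [0, 0, -1.5, 0, 0, 0, 200], [0, 0, -1.5, 0, 0, 0, 200], [0, 0, -1.5, 0, 0, 0, 200], [0, 0, -1.5, 0, 0, 0, 200], [0, 0, -1.5, 0, 0, 0, 200], [0, 0, -1.5, 0, 0, 0, 200], [0, 0, -1.5, 0, 0, 0, 200], [0, 0, 0, 0, 0, 0, 200]]}}

```text
time_s: 22.98
tcp_pos: [0.4852, -0.0979, 0.2567]
tool_rot: [3.14, -0.523, -0.048]
contact_force: [-0.3, 0.4, -0.9]
gripper_width: 0.49
grip_force: 24.9
```

{"fn": "play_rows", "kwargs": {"steps": [[0.42, 0, -0.29, 0, -0.0373, 0, 200], [0.42, 0, -0.29, 0, -0.0373, 0, 200], [0.42, 0, -0.29, 0, -0.0373, 0, 200], [0.42, 0, -0.29, 0, -0.0373, 0, 200], [0.42, 0, -0.29, 0, -0.0373, 0, 200], [0.42, 0, -0.29, 0, -0.0373, 0, 200], [0.42, 0, -0.29, 0, -0.0373, 0, 200], [0.42, 0, -0.29, 0, -0.0373, 0, 200], [0.42, 0, -0.29, 0, -0.0373, 0, 200], [0.42, 0, -0.29, 0, -0.0373, 0, 200], [0.42, 0, -0.29, 0, -0.0373, 0, 200], [0.42, 0, -0.29, 0, -0.0373, 0, 200], [0.42, 0, -0.29, 0, -0.0373, 0, 200], [0.42, 0, -0.29, 0, -0.0373, 0, 200]]}}

```text
time_s: 24.72
tcp_pos: [0.5304, -0.1, 0.31]
tool_rot: [3.141, 0.003, -0.048]
contact_force: [-0.2, 1.0, -0.0]
gripper_width: 0.496
grip_force: 24.9
```

{"fn": "play_rows", "kwargs": {"steps": [[0.43, -1.89, 0, 0, 0, -0.0231, 200], [0.43, -1.89, 0, 0, 0, -0.0231, 200], [0.43, -1.89, 0, 0, 0, -0.0231, 200], [0.43, -1.89, 0, 0, 0, -0.0231, 200], [0.43, -1.89, 0, 0, 0, -0.0231, 200], [0.43, -1.89, 0, 0, 0, -0.0231, 200], [0.43, -1.89, 0, 0, 0, -0.0231, 200], [0.43, -1.89, 0, 0, 0, -0.0231, 200], [0.43, -1.89, 0, 0, 0, -0.0231, 200], [0.43, -1.89, 0, 0, 0, -0.0231, 200], [0.43, -1.89, 0, 0, 0, -0.0231, 200], [0.43, -1.89, 0, 0, 0, -0.0231, 200], [0.43, -1.89, 0, 0, 0, -0.0231, 200], [0.43, -1.89, 0, 0, 0, -0.0231, 200], [0, 0, 0, 0, 0, 0, 200], [0, 0, 0, 0, 0, 0, 200]]}}

```text
time_s: 26.72
tcp_pos: [0.563, 0.1682, 0.3096]
tool_rot: [3.141, 0.001, 0.275]
contact_force: [-0.5, 1.1, -0.9]
gripper_width: 0.492
grip_force: 24.9
```

Run:
```python
from station import *
from h import *
p,R,s=pose();print(np.round(p,1),s["tool_rot"],s["time_s"])
M=np.array([562.8,167.9]);plan(p,R,[*M,p[2]],Rt(YW,0),1)
pi,d=grab_frame("wrist");c=get_calibration("wrist");np.savez("wrist5.npz",p=pi,d=d,K=c["camera_matrix"],T=c["camera_from_world"])
cv2.imwrite("pics/w5.png",pi[:,:,::-1])
P=look("wrist5",p,p[2]+34,27,name="held rim")
_,_,W=cloud("wrist5");L=(W*1000-np.r_[p[:2],0]).reshape(-1,3)@Ro.from_euler('z',YW,degrees=True).as_matrix()
f=(L[:,0]>15)&(L[:,0]<30)&(abs(L[:,1])<22)&(L[:,2]<p[2]+25)&(L[:,2]>p[2]-70);Q=L[f]
print("face",f.sum(),np.percentile(Q[:,0],[10,50,90]),np.polyfit(Q[:,2],Q[:,0],1)[0],np.polyfit(Q[:,1],Q[:,0],1)[0])
P=look("wrist5",p,98,60,name="mid rim");
for lo in (-20,0,20):
    q=P[abs(P[:,1]-lo)<8,0];print(lo,(q.min(),q.max()) if len(q) else 0)
look("wrist5",p,55,60,name="wide rim")
```

```text
[563.  168.2 309.6] [3.14095140e+00 9.98467812e-04 2.75124882e-01] 26.725
1 rows [-0.02, 0.03, 0.0] [0.0006, 0.001, 0.0011] target [562.8 167.9 309.6]
held rim n 3565 z 344.1 x [-13.9 -10.9  15.4  23.8  24.2] y [-26.9 -23.3   0.2  24.4  27. ]
face 3634 [23.4760015  23.80917667 24.11234768] -0.005714301513186674 0.0004748255867046985
mid rim n 605 z 97.9 x [-2.4 -1.  27.5 33.2 33.3] y [-33.3 -32.6   0.6  32.2  32.6]
-20 (np.float64(-2.2555656226487737), np.float64(33.24365050448371))
0 (np.float64(27.287253073763356), np.float64(33.27122715466237))
20 (np.float64(-2.2362500612815452), np.float64(33.17846215520052))
wide rim n 1093 z 55.0 x [-33.4 -21.   33.2  45.7  45.8] y [-46.9 -46.2  -4.6  42.7  43.2]
```

View pics/w5.png

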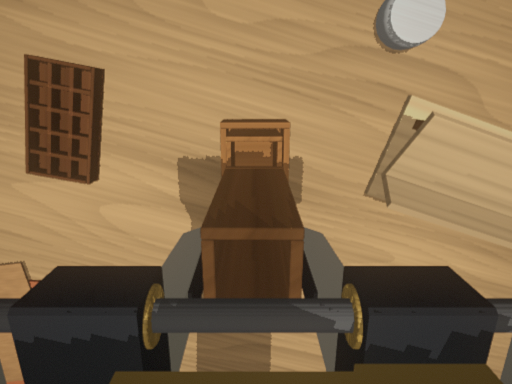

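The slim pot is held upright at about (252,230). Its measured centre is +0.8 mm in x, against +0.2 mm for the middle mouth at (255,150). I'll trim x by -0.8 mm, y by +0.3 mm, and lower it.

{"fn": "play_rows", "kwargs": {"steps": [[-0.08, 0.03, 1, 0, 0, 0, 200], [0, 0, 1.4, 0, 0, 0, 200], [0, 0, 1.4, 0, 0, 0, 200], [0, 0, 1.4, 0, 0, 0, 200], [0, 0, 1.4, 0, 0, 0, 200], [0, 0, 1.4, 0, 0, 0, 200], [0, 0, 1.4, 0, 0, 0, 200], [0, 0, 1.4, 0, 0, 0, 200], [0, 0, 0.6, 0, 0, 0, 200], [0, 0, 0.6, 0, 0, 0, 200], [0, 0, 0.6, 0, 0, 0, 200], [0, 0, 0.6, 0, 0, 0, 200], [0, 0, 0.6, 0, 0, 0, 200], [0, 0, 0, 0, 0, 0, 200]]}}

```text
time_s: 28.52
tcp_pos: [0.562, 0.1676, 0.1711]
tool_rot: [3.141, 0.002, 0.275]
contact_force: [0.2, -0.3, -0.8]
gripper_width: 0.496
grip_force: 24.9
```

It's 17 mm into the mouth with no contact. Continuing to about 4 mm above the floor.

{"fn": "play_rows", "kwargs": {"steps": [[0, 0, 0.6, 0, 0, 0, 200], [0, 0, 0.6, 0, 0, 0, 200], [0, 0, 0.6, 0, 0, 0, 200], [0, 0, 0.6, 0, 0, 0, 200], [0, 0, 0.6, 0, 0, 0, 200], [0, 0, 0.6, 0, 0, 0, 200], [0, 0, 0.6, 0, 0, 0, 200], [0, 0, 0.6, 0, 0, 0, 200], [0, 0, 0.6, 0, 0, 0, 200], [0, 0, 0.4, 0, 0, 0, 200], [0, 0, 0.2, 0, 0, 0, 200], [0, 0, 0, 0, 0, 0, 200], [0, 0, 0, 0, 0, 0, 200]]}}

```text
time_s: 30.15
tcp_pos: [0.5622, 0.1676, 0.1118]
tool_rot: [3.141, 0.001, 0.275]
contact_force: [-0.0, -0.4, -0.9]
gripper_width: 0.496
grip_force: 24.9
```

{"fn": "play_rows", "kwargs": {"steps": [[0, 0, 0.1, 0, 0, 0, 200], [0, 0, 0.1, 0, 0, 0, 200], [0, 0, 0.1, 0, 0, 0, 200], [0, 0, 0.1, 0, 0, 0, 200], [0, 0, 0.05, 0, 0, 0, 200], [0, 0, 0, 0, 0, 0, 200], [0, 0, 0, 0, 0, 0, 200]]}}

```text
time_s: 31.02
tcp_pos: [0.5621, 0.1676, 0.1071]
tool_rot: [3.141, 0.001, 0.275]
contact_force: [1.0, 0.5, -0.3]
gripper_width: 0.496
grip_force: 24.9
```

{"fn": "play_rows", "kwargs": {"steps": [[0, 0, 0.05, 0, 0, 0, 200], [0, 0, 0.05, 0, 0, 0, 200], [0, 0, 0, 0, 0, 0, 200], [0, 0, 0, 0, 0, 0, 200]]}}

```text
time_s: 31.52
tcp_pos: [0.5623, 0.1677, 0.1065]
tool_rot: [3.141, 0.0, 0.275]
contact_force: [-0.2, -0.4, 3.3]
gripper_width: 0.496
grip_force: 24.9
```

Contact with the floor, at the expected height. Release and go up.

{"fn": "play_rows", "kwargs": {"steps": [[0, 0, 0, 0, 0, 0, 170], [0, 0, 0, 0, 0, 0, 110], [0, 0, 0, 0, 0, 0, 60], [0, 0, 0, 0, 0, 0, 0], [0, 0, 0, 0, 0, 0, 0], [0, 0, 0, 0, 0, 0, 0], [0, 0, -0.8, 0, 0, 0, 0], [0, 0, -1.5, 0, 0, 0, 0], [0, 0, -1.5, 0, 0, 0, 0], [0, 0, -1.5, 0, 0, 0, 0], [0, 0, -1.5, 0, 0, 0, 0], [0, 0, -1.5, 0, 0, 0, 0], [0, 0, -1.5, 0, 0, 0, 0], [0, 0, -1.5, 0, 0, 0, 0], [0, 0, -1.5, 0, 0, 0, 0], [0, 0, -1.5, 0, 0, 0, 0], [0, 0, 0, 0, 0, 0, 0], [0, 0, 0, 0, 0, 0, 0]]}}

```text
time_s: 33.78
tcp_pos: [0.5621, 0.1677, 0.2486]
tool_rot: [3.141, 0.002, 0.275]
contact_force: [-0.5, 0.7, -0.6]
gripper_width: 1.001
grip_force: 0.0
```

Run:
```python
from station import *
from h import *
o=[]
for n in ("wrist","scene"):
    pi,d=grab_frame(n);c=get_calibration(n);np.savez(n+"6.npz",p=pi,d=d,K=c["camera_matrix"],T=c["camera_from_world"]);o.append(pi)
cv2.imwrite("pics/w6.png",cv2.resize(np.hstack(o)[:,:,::-1],(800,300)))
for z,h,nm in ((141,30,"slim"),(98,42,"mid"),(55,55,"wide")): look("wrist6",WIDE,z,h,name=nm)
```

```text
slim n 1282 z 140.6 x [-23.6 -22.9   2.1  22.3  22.7] y [-21.9 -21.4   1.1  23.6  24.1]
mid n 1280 z 97.7 x [-33.8 -31.2  12.2  31.8  32. ] y [-32.  -31.5   1.9  33.6  34.2]
wide n 1609 z 54.7 x [-45.  -42.1  23.4  44.2  44.4] y [-45.4 -44.8  -6.9  44.   44.7]
```

View pics/w6.png

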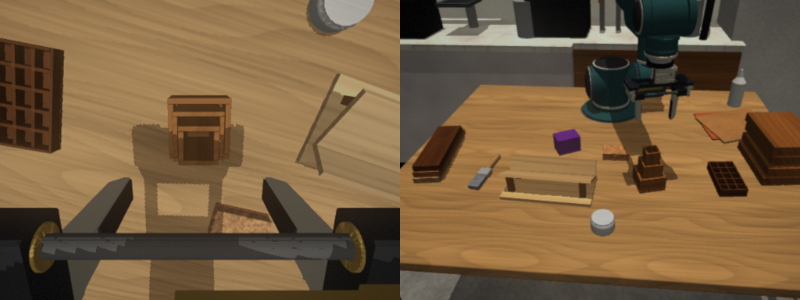

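The three pots are nested at wrist (200,130) and scene (650,170). Their rims are at 140.6, 97.7 and 54.7 mm, so both are fully down. The wide pot hasn't moved and the bystanders look untouched.

```bash
python3 -c "
from station import *
print(job_done())"
```

```text
the job is handed in; nothing more can be done
None
```

The job is handed in: the middle pot went into the wide one first, then the slim into the middle, both upright and fully down (rims at 141, 98 and 55 mm) after about 34 s, with the wide pot within 1 mm of where it started and the other items looking undisturbed.

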